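Rock the stop block out of the chopstick bundling jig

TASK

The tall wooden stop block is stuck in the jaws of the chopstick bundling jig. First give it a spray: press the cap of the clamped lubricant canister fully down and let it spring back up; then grip the block and rock it side to side, towards one jaw and then the other, until both jaws have been pushed back, and lift it straight up out of them. Finish while holding the block still and upright just clear above the jaws, over its pocket; do not push the jig or its jaws with the gripper, and leave the other things on the bench where they are.

Things in the scene. Friction and masses are not known exactly. Their poses are not given: they have to be found in the camera images.
- jig: Fixed grey plate 320 x 150 x 15 mm. Origin on the bench (z = 0) under the middle of the block's pocket; x along the trough, y the way the jaws slide and the block is rocked. It reaches from x = -60 to 260. On it two aluminium jaws, beyond them dark guide blocks (|y| 48 to 72, top 32 mm above the plate), and at x = 45 to 255 a trough with wooden walls 18 mm high.
- pocket (a point): Middle of the pocket's floor, on the plate's top, 15 mm above the bench; axes as the jig. A rim 8 mm high round it holds the block's foot with about 1.3 mm of play.
- block: Tall loose stop block, brown wood, about 0.15 kg, 120 mm tall. Origin: centre of its underside, z up, axes along the jig's. Foot 40 (x) x 36 (y) x 10 mm; above it a plain upright 40 (x) x 26 (y) mm. The foot stands out 5 mm on both y sides and is caught under the jaws with 6 mm of upward play, so a straight pull does not free it.
- block_top (a point): Centre of the block's top face. Leaning the block over on its foot's edge (18 mm from the middle), turning it about the jig's x axis, makes the upright push that side's jaw outward: about 0.12 rad (top 14 mm to the side) moves the jaw by 7 mm.
- jaw_left (a joint): How far the jaw on the jig's +y side is pushed outward, m, 0 to 0.008 (stop). Starts within 1 mm of 0, slides stiffly (about 7 N) and stays where left. Jaw: upright plate 36 mm wide (x), 8 mm thick, from 16 to 62 mm above the pocket's floor; at 0 its inner face is 0.5 mm from the block's upright. The foot passes it beyond about 0.0048.
- jaw_right (a joint): The same for the jaw on the jig's -y side.
- canister: Fixed upright aluminium canister, 58 mm diameter, in a square dark foot 80 x 80 mm, beside the jig on its +y side. Origin: centre of the foot's underside, on the bench. Its white round cap is on top, with a small nozzle tube towards the canister's -y.
- cap (a joint): How far the sprung cap is pressed down, in m, 0 (up) to 0.007 (fully down). About 2 N starts it and 5 N presses it fully down; it springs back when let go.
- cap_top (a point): Centre of the cap's flat top (cap 30 mm in diameter), 173 mm above the bench when up.
- bundle_in: Bundle of five chopsticks in a paper band, 220 x 42 x 8 mm, lying in the jig's trough; leave it. Origin: centre of its underside, x lengthwise.
- bundle_b: A bundle like bundle_in lying on the bench to the right; leave it.
- tape: Cardboard tape ring, 90 mm diameter, 25 mm high, lying by the jig; leave it. Origin: centre of its underside.
- spare: Short spare stop block, 60 mm tall but otherwise like the tall one, standing on the bench by the jig; leave it. Origin: centre of its underside.
- marker: Black marker pen, 16 mm thick, 120 mm long, lying by the jig; leave it. Origin: centre of its underside.
- carton: Open white carton 250 x 100 x 50 mm; leave it. Origin: centre of its underside.
Not all that is in view belongs to the job. Of the things that look like the canister, take the one that is farthest to the robot's right at the start.

How it is judged:
By the outcome, as a careful person would: the job done as asked, in the order asked, and still so for the second after the job is handed in, while the arm keeps its last pose, push and grip.
It also fails if it takes over 64 s, if anything falls off the work surface, if the arm or the gripper's body presses on something with over 40 N, if the wrist force passes 120 N, or if a joint passes its speed limit or range.

ROBOT

A 6-joint arm with a two-finger parallel gripper is mounted at the origin on the work surface. World frame = base frame: x ahead of the robot, y to its left, z up, the work surface at z = 0. Lengths are in m, angles in degrees, forces in N, time in s.
With the tool pointing down it reaches from about 0.4 to 0.925 m from the base axis. Payload 12.5 kg.
Tool frame: the origin (TCP) lies between the finger pads; the fingertips stand 22 mm ahead of it and the grasp point (between the pads) lies 3 mm ahead of it (arm.tip_reach is the distance from the TCP to the fingertips, in m); z points along the fingers, y is the line along which they close (so a half turn about z gives the same grasp; the last joint's range is limited). The gripper opens to 95 mm and grips with 3 to 60 N. Pads are 20 mm wide; open, the fingers measure 119 mm over their backs; the gripper's body (75 mm by 180 mm) begins 59 mm behind the grasp point.
Start: joints at [60.126, 28.126, 89.318, -0, 62.55, -6.05], TCP at [0.252, 0.572, 0.237] pointing down, gripper open.
Joint ranges: [-177.58, 177.58], [-47.91, 125.51], [2.72, 160], [-65.01, 245.01], [3.68, 167.84], [-153.87, 153.87]. Speed limits (degrees/s): [127.2, 127.2, 159.86, 180, 180, 180].

INTERFACE

Orientations are given as [roll, pitch, yaw] about the fixed x, y, z axes, in that order (R = Rz(yaw) Ry(pitch) Rx(roll)).
In Python, from plant import arm gives the robot as it stands.
- The arm moves only by the tool carry_out, never from a script. Its argument "series" is a list of rows, each a list of 6 numbers: the shift along the world's x, y, z in m, then the turn, a rotation vector about the world's x, y, z in degrees. A call has 1 to 20 rows; each row shifts and turns the commanded pose from where the row before left it; what a row does not reach is not made up. A row lasts 1/8 s, in which the tool goes at most 62.5 mm and 10.7 degrees, less where a joint would pass 70% of its speed; a pose out of reach is approached as far as the arm can. A call with a gripper value outside its range is refused whole. "gripper" is the opening, from 0 (shut) to 1 (fully open), set as the call begins (left out, the last holds). The fingers move at their own pace and stop on an object; the grip force is fixed at half the most. Time passes only in rows, so rows that do not move let the fingers close. It gives the time, the measured TCP pose, the force, the opening and the grip force at its end, in the units of the state.
- arm.observe(): the state, without advancing time (a new reading comes with each control period).
- arm.get_image(name): name is "scene" or "top"; returns the picture (480x640x3 uint8, red, green, blue); there is no depth.
- arm.camera_info(name): a dict with "intrinsics" (3x3 intrinsics, pixels), "dist_coeffs" ([k1, k2, p1, p2, k3] as OpenCV has them; the pictures are not rectified), "rvec" (rotation vector, rad) and "tvec" (3), from world to camera coordinates, as OpenCV has them. Camera axes: x right, y down, z forward; pixel columns grow to the right and rows downward; lengths in m; the calibration is good to about 2 mm. A picture is of the moment at which its call begins. camera_info takes no time and is no camera call.
- arm.hand_in(): hands the job in; it is judged then, once.
The state is a dict: "t": time; "joint_pos": joint angles; "joint_vel": joint speeds; "joint_torque": joint torques, N m; "tool_pos": TCP position; "orientation": TCP orientation; "force": force on the tool from outside, world axes, zero at the start; "moment": the same for the moment, N m; "opening": opening from 0.0 (shut) to 1.0 (fully open); "grip_force": force on a finger pad.
Only numpy, scipy, OpenCV 4.12 (cv2) and the standard library are available. Lean on these libraries where they do the work, as an engineer would, in place of code of your own. Each camera call takes 0.05 s, during which the arm holds its last target. There are 200 camera calls.

## Working session

There is one attempt and no reset: what is moved stays moved. The work goes in short steps, Python scripts to look and compute and a tool call to move; the robot and the scene stay as the last step left them, time stands still between calls to the robot, and variables do not carry over. Pictures are saved under pics/ and viewed, at most 10 in all, crops included, and the job is handed in when it is done.

Besides the shell and the picture viewer there is one more tool, called after "Request:" by a JSON object that holds its "name" and its "arguments", one argument or row to a line. carry_out: Moves the arm, as the interface text tells. Its arguments: {"type":"object","properties":{"series":{"type":"array","items":{"type":"array","items":{"type":"number"}}},"gripper":{"type":"number"}},"required":["series"]}

```bash
mkdir -p pics; ls; python3 - <<'E'
from plant import arm
import cv2
for n in("scene","top"):
    im=arm.get_image(n); cv2.imwrite(f"pics/{n}0.png",im[:,:,::-1])
    print({k:v for k,v in arm.camera_info(n).items()})
print(arm.observe(), arm.tip_reach)
E
```

```text
pics
{'intrinsics': array([[597.43438133,   0.        , 329.12905185],
       [  0.        , 597.43438133, 236.39830669],
       [  0.        ,   0.        ,   1.        ]]), 'dist_coeffs': array([-0.08280778,  0.        ,  0.        ,  0.        ,  0.        ]), 'rvec': array([ 0.70902788,  2.71764908, -0.95009626]), 'tvec': array([ 0.51069098, -0.10396307,  1.50665158])}
{'intrinsics': array([[469.18851546,   0.        , 317.41992643],
       [  0.        , 469.18851546, 233.41007399],
       [  0.        ,   0.        ,   1.        ]]), 'dist_coeffs': array([-0.04578001,  0.        ,  0.        ,  0.        ,  0.        ]), 'rvec': array([ 2.16902983, -2.10866211,  0.15887754]), 'tvec': array([-0.02961613,  0.55237692,  1.05723404])}
{'t': 0.1, 'joint_pos': array([ 6.01267469e+01,  2.81618908e+01,  8.93447563e+01,  1.46528917e-03,
        6.25500749e+01, -6.04943548e+00]), 'joint_vel': array([ 0.01182404, -0.08998732, -0.10011957, -0.08933499,  0.01798252,
        0.04966283]), 'joint_torque': array([ 2.80588465e-03, -6.13627195e+01, -2.58608115e+01,  6.94302586e-02,
        4.69900563e-02, -9.94635593e-05]), 'tool_pos': array([0.25232767, 0.57160434, 0.23611848]), 'orientation': array([-1.79943731e+02, -7.27014051e-03,  1.56175503e+02]), 'force': array([ 0.08173887, -0.35820143,  0.14688799]), 'moment': array([-0.00237541, -0.0231786 ,  0.0452761 ]), 'grip_force': 0.0, 'opening': 1.0011750644657031} 0.022
```

View pics/scene0.png

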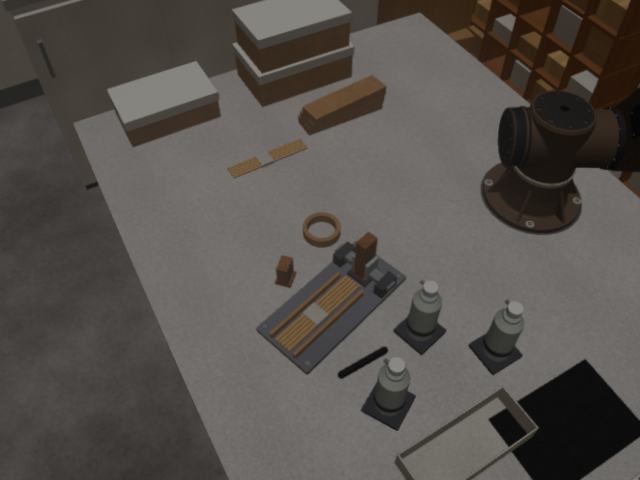

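View pics/top0.png

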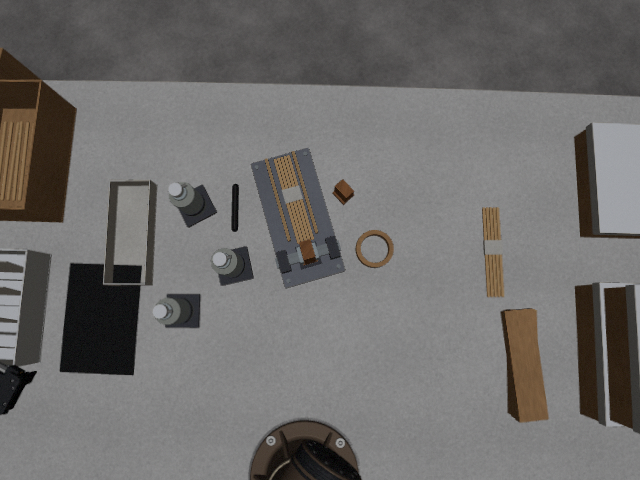

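Top view: the jig is at (298,218), with the block top at about (308,255), the spare at (344,191), the tape at (375,249) and the marker at (235,208). Three things look like the canister, with caps at (220,260), (178,190) and (160,312) in the top view. Image right is the robot's right, so the first one, with its foot at about (235,265), fits the description and is also beside the jig on its +y side.

```bash
cat > h.py <<'E'
import numpy as np, cv2
from plant import arm
def cam(n):
    c=arm.camera_info(n); R=cv2.Rodrigues(np.array(c["rvec"]))[0]
    return np.array(c["intrinsics"]),np.array(c["dist_coeffs"]),R,np.array(c["tvec"]).ravel()
def ray(n,uv):
    K,d,R,t=cam(n); p=cv2.undistortPoints(np.array([[uv]],float),K,d)[0,0]
    v=R.T@np.array([p[0],p[1],1]); return -R.T@t, v/np.linalg.norm(v)
def onz(n,uv,z):
    o,v=ray(n,uv); return o+v*(z-o[2])/v[2]
def tri(a,b):
    (o1,v1),(o2,v2)=ray("scene",a),ray("top",b)
    s=np.linalg.lstsq(np.c_[v1,-v2],o2-o1,rcond=None)[0]
    p,q=o1+s[0]*v1,o2+s[1]*v2; return (p+q)/2,np.linalg.norm(p-q)
def proj(n,P):
    c=arm.camera_info(n); return cv2.projectPoints(np.array(P,float).reshape(-1,3),c["rvec"],c["tvec"],c["intrinsics"],c["dist_coeffs"])[0][:,0]
def blobs(im,mask,box,amin=15):
    x0,y0,x1,y1=box; m=np.zeros(mask.shape,np.uint8); m[y0:y1,x0:x1]=mask[y0:y1,x0:x1]
    n,l,s,c=cv2.connectedComponentsWithStats(m)
    return l,[(i,s[i].tolist(),c[i].round(1)) for i in range(1,n) if s[i][4]>=amin]
E
python3 - <<'E'
from h import *
T=cv2.imread("pics/top0.png");S=cv2.imread("pics/scene0.png")
a=cv2.resize(T[140:300,160:400],None,fx=3.3,fy=3.3,interpolation=cv2.INTER_CUBIC)
cv2.imwrite("pics/topc.png",a)
b=cv2.resize(S[220:400,250:450],None,fx=3.3,fy=3.3,interpolation=cv2.INTER_CUBIC)
cv2.imwrite("pics/scenec.png",b)
for n,I,box in(("top",T,(205,240,255,285)),("scene",S,(405,275,450,350))):
    h=cv2.cvtColor(I,cv2.COLOR_BGR2HSV)
    m=((I.min(2)>165)).astype(np.uint8); l,bb=blobs(I,m,box); print(n,bb)
h=cv2.cvtColor(T,cv2.COLOR_BGR2HSV)
print(h[255,308],h[262,305],T[200,266],T[262,221], S[240,367],S[262,360],S[289,431])
E
```

```text
top []
scene []
[ 13 154  93] [ 14 198  36] [88 81 79] [169 163 162] [40 58 85] [27 35 48] [132 135 135]
```

View pics/topc.png

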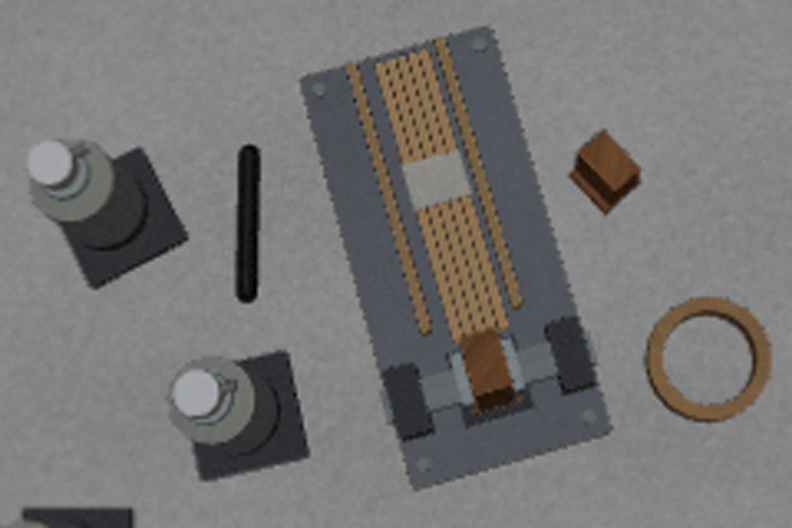

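View pics/scenec.png

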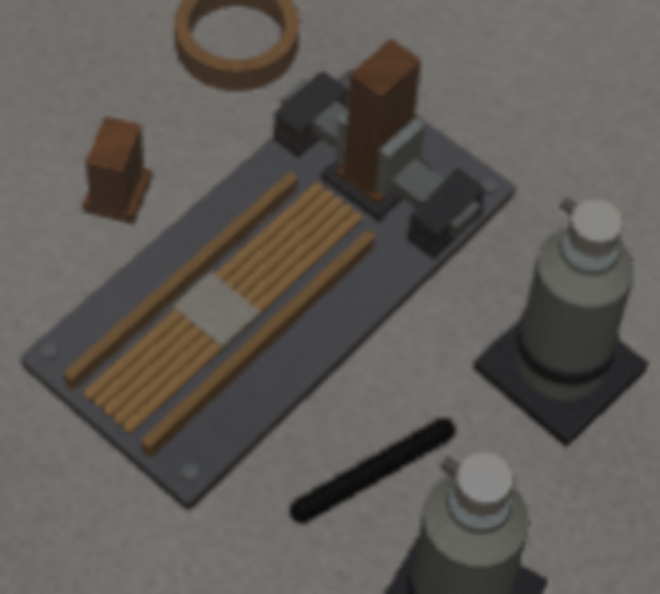

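The enlarged crop shows the right canister: the white cap is at crop (195,393), i.e. top (219,259), the nozzle points to the jig and the foot is beside the jig's +y side. The block top in the crop is at about (488,368), and the plate corners are (303,77), (488,27), (610,430) and (416,488).

```bash
python3 - <<'E'
from h import *
T=cv2.imread("pics/top0.png");S=cv2.imread("pics/scene0.png")
c={}
for n,I,box,th in(("top",T,(208,248,232,272),150),("scene",S,(418,278,446,300),118)):
    m=((I.min(2)>th)).astype(np.uint8); l,bb=blobs(I,m,box,40); print(n,bb)
    i=max(bb,key=lambda b:b[1][4]); pts=cv2.findContours((l==i[0]).astype(np.uint8),0,1)[0][0]
    e=cv2.fitEllipse(pts); print(e); c[n]=e[0]
print("cap tri",tri(c["scene"],c["top"]),"onz",onz("top",c["top"],.173),onz("scene",c["scene"],.173))
f=lambda p,z,o=(160,140),n="top":onz(n,(np.array(p)+.5)/3.3-.5+np.array(o),z)
P=np.array([f(p,.015) for p in[(303,77),(488,27),(610,430),(416,488)]]);print(P.round(4))
L=(P[2]+P[3])/2;F=(P[0]+P[1])/2;ex=(F-L);print("len",np.linalg.norm(ex),"w",np.linalg.norm(P[0]-P[1]),np.linalg.norm(P[2]-P[3]))
ex/=np.linalg.norm(ex);print("yaw",np.degrees(np.arctan2(ex[1],ex[0])),"origin",L+.06*ex)
print("edges yaw",[np.degrees(np.arctan2(*(P[a]-P[b])[[1,0]])) for a,b in((0,3),(1,2))])
# scene plate corners
Q=np.array([f(p,.015,(250,220),"scene") for p in[(188,497),(24,355),(513,183)]]);print(Q.round(4))
# block top brown bright mask
h=cv2.cvtColor(T,cv2.COLOR_BGR2HSV)
m=((h[...,0]<20)&(h[...,1]>110)&(h[...,2]>62)).astype(np.uint8)
l,bb=blobs(T,m,(296,239,322,268),20);print(bb)
i=max(bb,key=lambda b:b[1][4]);r=cv2.minAreaRect(cv2.findContours((l==i[0]).astype(np.uint8),0,1)[0][0]);print(r)
print("block",onz("top",i[2],.135),onz("top",r[0],.135))
E
```

```text
top [(1, [213, 253, 13, 13, 134], array([218.9, 258.6]))]
((218.93008422851562, 258.65570068359375), (12.06029224395752, 12.449006080627441), 61.38050079345703)
scene [(1, [424, 281, 14, 12, 133], array([430.7, 286.2]))]
((430.6767578125, 286.2204284667969), (10.913664817810059, 13.543014526367188), 102.11073303222656)
cap tri (array([0.47414312, 0.18574028, 0.17386165]), np.float64(0.0014670224336864627)) onz [0.4747697  0.18543409 0.173     ] [0.47311969 0.18578216 0.173     ]
[[ 0.7284  0.1538  0.015 ]
 [ 0.771   0.0168  0.015 ]
 [ 0.4712 -0.0806  0.015 ]
 [ 0.4258  0.0574  0.015 ]]
len 0.31637198610514905 w 0.14347120829511156 0.145314762979907
yaw 17.83145503296488 origin [0.50562756 0.00678019 0.015     ]
edges yaw [np.float64(17.66486842434588), np.float64(17.99932946246406)]
[[0.725  0.1543 0.015 ]
 [0.7695 0.0173 0.015 ]
 [0.4241 0.0573 0.015 ]]
[(1, [297, 239, 18, 21, 225], array([306.3, 248.8]))]
((305.633056640625, 248.11009216308594), (20.689048767089844, 13.02643871307373), 73.3007583618164)
block [0.50479594 0.00805529 0.135     ] [0.50623773 0.00952582 0.135     ]
```

Request:
{"name": "carry_out", "arguments": {
  "series": [
    [0.0185,-0.0321,0,0,0,3.47],
    [0.0185,-0.0321,0,0,0,3.47],
    [0.0185,-0.0321,0,0,0,3.47],
    [0.0185,-0.0321,0,0,0,3.47],
    [0.0185,-0.0321,0,0,0,3.47],
    [0.0185,-0.0321,0,0,0,3.47],
    [0.0185,-0.0321,0,0,0,3.47],
    [0.0185,-0.0321,0,0,0,3.47],
    [0.0185,-0.0321,0,0,0,3.47],
    [0.0185,-0.0321,0,0,0,3.47],
    [0.0185,-0.0321,0,0,0,3.47],
    [0.0185,-0.0321,0,0,0,3.47],
    [0,0,-0.01,0,0,0],
    [0,0,-0.01,0,0,0],
    [0,0,0,0,0,0],
    [0,0,0,0,0,0]
  ],
  "gripper": 0
}}

```text
t: 2.1
tool_pos: [0.4742, 0.1872, 0.2167]
orientation: [180.0, -0.0, -162.1]
force: [-0.5, -0.1, -0.7]
opening: 0.002
grip_force: 0.0
```

Request:
{"name": "carry_out", "arguments": {
  "series": [
    [0,-0.0015,-0.005,0,0,0],
    [0,0,-0.005,0,0,0],
    [0,0,-0.005,0,0,0],
    [0,0,-0.003,0,0,0],
    [0,0,-0.003,0,0,0],
    [0,0,-0.003,0,0,0],
    [0,0,-0.003,0,0,0],
    [0,0,0,0,0,0],
    [0,0,0,0,0,0]
  ]
}}

```text
t: 3.22
tool_pos: [0.4745, 0.1851, 0.1898]
orientation: [180.0, 0.0, -162.2]
force: [-0.8, -0.4, 3.7]
opening: 0.001
grip_force: 2.0
```

Request:
{"name": "carry_out", "arguments": {
  "series": [
    [0,0,-0.001,0,0,0],
    [0,0,-0.001,0,0,0],
    [0,0,-0.001,0,0,0],
    [0,0,0,0,0,0],
    [0,0,0,0,0,0]
  ]
}}

```text
t: 3.85
tool_pos: [0.4746, 0.1851, 0.188]
orientation: [-180.0, 0.1, -162.2]
force: [-5.6, -2.8, 21.6]
opening: 0.004
grip_force: 10.5
```

Request:
{"name": "carry_out", "arguments": {
  "series": [
    [0,0,0.004,0,0,0],
    [0,0,0.008,0,0,0],
    [0,0,0.015,0,0,0],
    [0,0,0.025,0,0,0],
    [0,0,0.03,0,0,0],
    [0,0,0,0,0,0],
    [0,0,0,0,0,0]
  ],
  "gripper": 1
}}

```text
t: 4.72
tool_pos: [0.4741, 0.185, 0.2684]
orientation: [180.0, -0.0, -162.2]
force: [0.2, 0.5, -0.2]
opening: 0.682
grip_force: 0.0
```

```bash
python3 - <<'E'
from h import *
I=arm.get_image("top")[:,:,::-1];cv2.imwrite("pics/top1.png",I);J=arm.get_image("scene")[:,:,::-1];cv2.imwrite("pics/scene1.png",J)
a=cv2.resize(I[225:305,230:350],None,fx=5,fy=5,interpolation=cv2.INTER_CUBIC)
b=cv2.resize(J[220:320,330:450],None,fx=5,fy=5,interpolation=cv2.INTER_CUBIC)
o=np.zeros((500,800,3),np.uint8);o[:400,:,:][:, :400]=a[:,200:600];o[:,400:]=b[:,:400]
# expected block top corners
u=np.radians(17.8);ex=np.array([np.cos(u),np.sin(u)]);ey=np.array([-np.sin(u),np.cos(u)])
P=[np.r_[np.array([.5045,.0065])+sx*.02*ex+sy*.013*ey,.135] for sx,sy in((1,1),(1,-1),(-1,-1),(-1,1))]
for p in proj("top",P):
    q=((p-[230,225]+.5)*5-.5-[200,0]).astype(int);print("top",p.round(1));cv2.circle(o,tuple(map(int,q)),2,(0,255,0),-1)
for p in proj("scene",P):
    q=((p-[330,220]+.5)*5-.5+[400,0]).astype(int);print("sc",p.round(1));cv2.circle(o,tuple(map(int,q)),2,(0,255,0),-1)
cv2.imwrite("pics/chk1.png",np.clip(o*1.5,0,255).astype(np.uint8));print(arm.observe()["tool_pos"])
E
```

```text
top [298.6 241.7]
top [310.3 238.4]
top [315.5 256.2]
top [303.7 259.6]
sc [364.1 248.8]
sc [354.5 242. ]
sc [367.1 231.1]
sc [376.6 237.7]
[0.47409614 0.1849516  0.26788163]
```

View pics/chk1.png

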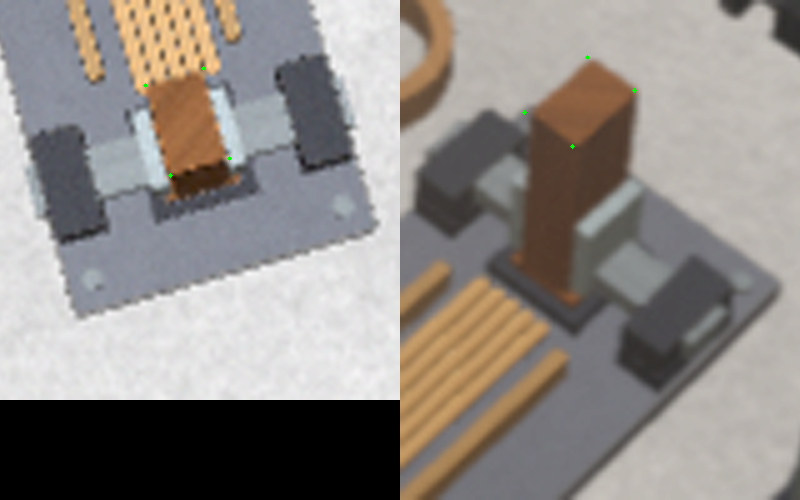

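The overlay shows the predicted block-top corners (green) within about 1 px (2 mm) of the actual ones, in the top crop (~190,124) and the scene crop (~584,102). The cap is back up, judging by force.

Request:
{"name": "carry_out", "arguments": {
  "series": [
    [0.0049,-0.0297,0,0,0,0],
    [0.0049,-0.0297,0,0,0,0],
    [0.0049,-0.0297,0,0,0,0],
    [0.0049,-0.0297,0,0,0,0],
    [0.0049,-0.0297,0,0,0,0],
    [0.0049,-0.0297,0,0,0,0],
    [0,0,-0.03,0,0,0],
    [0,0,-0.03,0,0,0],
    [0,0,0,0,0,0],
    [0,0,0,0,0,0]
  ],
  "gripper": 1
}}

```text
t: 6.08
tool_pos: [0.5042, 0.0069, 0.2093]
orientation: [-180.0, 0.0, -162.2]
force: [0.4, 0.1, 0.0]
opening: 1.001
grip_force: 0.0
```

```bash
python3 - <<'E'
from h import *
a=(366.4,240.0);b=(307.6,249.5)
print(tri(a,b),onz("scene",a,.135),onz("top",b,.135),arm.observe()["tool_pos"])
J=cv2.imread("pics/scene1.png");c=(J.min(2)>118).astype(np.uint8);print(blobs(J,c,(418,272,446,304),40)[1])
E
```

```text
(array([0.50296238, 0.00583451, 0.13307617]), np.float64(0.0016762256291679538)) [0.50325566 0.00766365 0.135     ] [0.50337116 0.00523464 0.135     ] [0.50418726 0.006932   0.20926374]
[(1, [418, 272, 28, 32, 427], array([433.9, 283.5]))]
```

Request:
{"name": "carry_out", "arguments": {
  "series": [
    [-0.0007,-0.0004,-0.018,0,0,0],
    [0,0,-0.018,0,0,0],
    [0,0,-0.018,0,0,0],
    [0,0,-0.018,0,0,0],
    [0,0,-0.0163,0,0,0],
    [0,0,0,0,0,0],
    [0,0,0,0,0,0]
  ]
}}

```text
t: 6.95
tool_pos: [0.5037, 0.0065, 0.1214]
orientation: [-180.0, 0.1, -162.2]
force: [-1.2, 0.2, 0.1]
opening: 0.999
grip_force: 0.0
```

Request:
{"name": "carry_out", "arguments": {
  "series": [
    [0,0,0,0,0,0],
    [0,0,0,0,0,0],
    [0,0,0,0,0,0],
    [0,0,0,0,0,0],
    [0,0,0,0,0,0],
    [0,0,0,0,0,0],
    [0,0,0,0,0,0],
    [0,0,0,0,0,0],
    [0,0,0,0,0,0],
    [0,0,0,0,0,0]
  ],
  "gripper": 0
}}

```text
t: 8.2
tool_pos: [0.5031, 0.0065, 0.1203]
orientation: [180.0, -0.0, -162.2]
force: [-0.6, -1.4, -1.1]
opening: 0.27
grip_force: 30.0
```

Request:
{"name": "carry_out", "arguments": {
  "series": [
    [-0.00065,0.00202,0.0004,-1.09,-0.35,0],
    [-0.00065,0.00202,0.0004,-1.09,-0.35,0],
    [-0.00065,0.00202,0.0003,-1.09,-0.35,0],
    [-0.00065,0.00202,0.0003,-1.09,-0.35,0],
    [-0.00065,0.00202,0.0002,-1.09,-0.35,0],
    [-0.00065,0.00202,0.0002,-1.09,-0.35,0],
    [0,0,0,0,0,0],
    [0,0,0,0,0,0],
    [0,0,0,0,0,0]
  ]
}}

```text
t: 9.32
tool_pos: [0.4992, 0.0185, 0.1221]
orientation: [-173.1, -0.0, -162.2]
force: [1.0, -5.3, -4.1]
opening: 0.274
grip_force: 30.0
```

```bash
python3 - <<'E'
from h import *
s=arm.observe();print({k:np.round(s[k],4) for k in("tool_pos","orientation","force","moment","opening")})
from scipy.spatial.transform import Rotation as R
r=R.from_euler("xyz",s["orientation"],degrees=True);print(r.as_matrix()[:,2])
J=arm.get_image("scene")[:,:,::-1];b=cv2.resize(J[215:305,320:440],None,fx=5,fy=5,interpolation=cv2.INTER_CUBIC);cv2.imwrite("pics/s2.png",np.clip(b*1.5,0,255).astype(np.uint8))
E
```

```text
{'tool_pos': array([0.4992, 0.0185, 0.1221]), 'orientation': array([-1.730798e+02, -6.800000e-03, -1.621561e+02]), 'force': array([ 1.0025, -5.3012, -4.1432]), 'moment': array([-0.8775, -0.152 , -0.0284]), 'opening': np.float64(0.2742)}
[ 0.03680731 -0.11472758 -0.99271487]
```

View pics/s2.png

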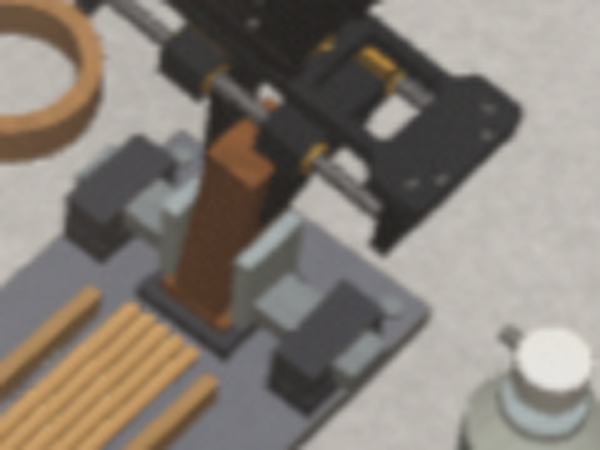

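The block leans towards the +y jaw (block top at (240,150) in the crop), whose rod stub sticks out at (360,355). I'll lean slightly further, then rock through upright to the other side.

Request:
{"name": "carry_out", "arguments": {
  "series": [
    [-0.00028,0.00088,0,-0.48,-0.15,0],
    [0,0,0,0,0,0],
    [0,0,0,0,0,0]
  ]
}}

```text
t: 9.75
tool_pos: [0.499, 0.0192, 0.1222]
orientation: [-172.6, -0.0, -162.2]
force: [0.0, -7.4, -3.1]
opening: 0.271
grip_force: 30.0
```

Request:
{"name": "carry_out", "arguments": {
  "series": [
    [0.0006,-0.00186,-0.0002,1.003,0.321,0],
    [0.0006,-0.00186,-0.0002,1.003,0.321,0],
    [0.0006,-0.00186,-0.0002,1.003,0.321,0],
    [0.0006,-0.00186,-0.0003,1.003,0.321,0],
    [0.0006,-0.00186,-0.0003,1.003,0.321,0],
    [0.0006,-0.00186,-0.0003,1.003,0.321,0],
    [0.0006,-0.00186,-0.0003,1.003,0.321,0],
    [0,0,0,0,0,0],
    [0,0,0,0,0,0]
  ]
}}

```text
t: 10.88
tool_pos: [0.5031, 0.0064, 0.1203]
orientation: [-180.0, -0.0, -162.2]
force: [-0.6, 0.6, -1.8]
opening: 0.269
grip_force: 30.0
```

Request:
{"name": "carry_out", "arguments": {
  "series": [
    [0.0006,-0.00186,0.0003,1.003,0.321,0],
    [0.0006,-0.00186,0.0003,1.003,0.321,0],
    [0.0006,-0.00186,0.0003,1.003,0.321,0],
    [0.0006,-0.00186,0.0003,1.003,0.321,0],
    [0.0006,-0.00186,0.0002,1.003,0.321,0],
    [0.0006,-0.00186,0.0002,1.003,0.321,0],
    [0.0006,-0.00186,0.0002,1.003,0.321,0],
    [0,0,0,0,0,0],
    [0,0,0,0,0,0]
  ]
}}

```text
t: 12.0
tool_pos: [0.5069, -0.006, 0.1219]
orientation: [172.5, -0.0, -162.2]
force: [0.2, 4.8, -3.4]
opening: 0.271
grip_force: 30.0
```

```bash
python3 - <<'E'
from h import *
s=arm.observe();print({k:np.round(s[k],4) for k in("tool_pos","orientation","force","moment","opening")})
J=arm.get_image("scene")[:,:,::-1];b=cv2.resize(J[215:305,320:440],None,fx=5,fy=5,interpolation=cv2.INTER_CUBIC);cv2.imwrite("pics/s3.png",np.clip(b*1.5,0,255).astype(np.uint8))
E
```

```text
{'tool_pos': array([ 0.5069, -0.006 ,  0.1219]), 'orientation': array([ 1.724873e+02, -3.340000e-02, -1.621912e+02]), 'force': array([ 0.1908,  4.7934, -3.4033]), 'moment': array([ 1.0741,  0.0216, -0.0048]), 'opening': np.float64(0.2715)}
```

View pics/s3.png

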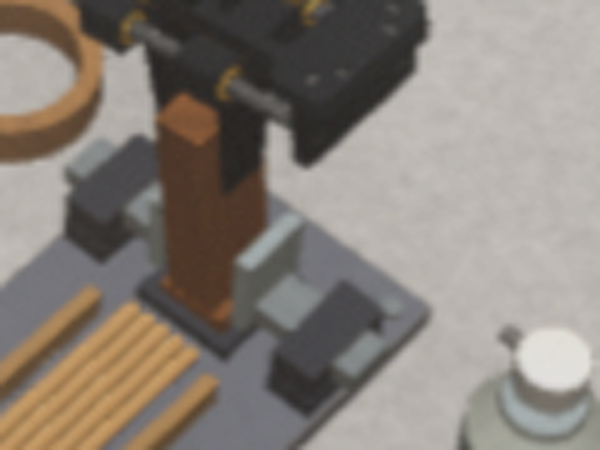

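Both jaws are now out: the -y jaw's stub at (90,155) has grown and the +y stub at (360,355) has stayed. Now back to upright, then lift gently.

Request:
{"name": "carry_out", "arguments": {
  "series": [
    [-0.0006,0.00186,-0.0002,-1.003,-0.321,0],
    [-0.0006,0.00186,-0.0002,-1.003,-0.321,0],
    [-0.0006,0.00186,-0.0002,-1.003,-0.321,0],
    [-0.0006,0.00186,-0.0003,-1.003,-0.321,0],
    [-0.0006,0.00186,-0.0003,-1.003,-0.321,0],
    [-0.0006,0.00186,-0.0002,-1.003,-0.321,0],
    [-0.0006,0.00186,-0.0002,-1.003,-0.321,0],
    [0,0,0,0,0,0],
    [0,0,0,0,0,0]
  ]
}}

```text
t: 13.18
tool_pos: [0.5032, 0.0065, 0.1206]
orientation: [180.0, 0.0, -162.2]
force: [-0.2, -0.3, -1.8]
opening: 0.271
grip_force: 30.0
```

Request:
{"name": "carry_out", "arguments": {
  "series": [
    [0,0,0.002,0,0,0],
    [0,0,0.002,0,0,0],
    [0,0,0.002,0,0,0],
    [0,0,0.002,0,0,0],
    [0,0,0.002,0,0,0],
    [0,0,0,0,0,0],
    [0,0,0,0,0,0]
  ]
}}

```text
t: 14.05
tool_pos: [0.5031, 0.0064, 0.1305]
orientation: [180.0, 0.0, -162.2]
force: [-0.1, -0.0, -1.9]
opening: 0.275
grip_force: 30.0
```

The block has risen 10 mm (past the 6 mm play) with only its weight on the wrist, so I'll go on up.

Request:
{"name": "carry_out", "arguments": {
  "series": [
    [0,0,0.003,0,0,0],
    [0,0,0.005,0,0,0],
    [0,0,0.005,0,0,0],
    [0,0,0.005,0,0,0],
    [0,0,0.005,0,0,0],
    [0,0,0.005,0,0,0],
    [0,0,0.006,0,0,0],
    [0,0,0.006,0,0,0],
    [0,0,0.006,0,0,0],
    [0,0,0.006,0,0,0],
    [0,0,0.005,0,0,0],
    [0,0,0.003,0,0,0],
    [0,0,0.002,0,0,0],
    [0,0,0,0,0,0],
    [0,0,0,0,0,0],
    [0,0,0,0,0,0],
    [0,0,0,0,0,0]
  ]
}}

```text
t: 16.18
tool_pos: [0.5031, 0.0064, 0.1925]
orientation: [180.0, -0.0, -162.2]
force: [-0.5, 0.3, -2.1]
opening: 0.272
grip_force: 30.0
```

```bash
python3 - <<'E'
from h import *
s=arm.observe();print({k:np.round(s[k],4) for k in("tool_pos","orientation","force","moment","opening")})
J=arm.get_image("scene")[:,:,::-1];b=cv2.resize(J[180:330,260:460],None,fx=4,fy=4,interpolation=cv2.INTER_CUBIC);cv2.imwrite("pics/s4.png",np.clip(b*1.5,0,255).astype(np.uint8))
E
```

```text
{'tool_pos': array([0.5031, 0.0064, 0.1925]), 'orientation': array([ 1.799896e+02, -7.800000e-03, -1.621838e+02]), 'force': array([-0.4971,  0.2776, -2.1014]), 'moment': array([0.0299, 0.046 , 0.0191]), 'opening': np.float64(0.272)}
```

View pics/s4.png

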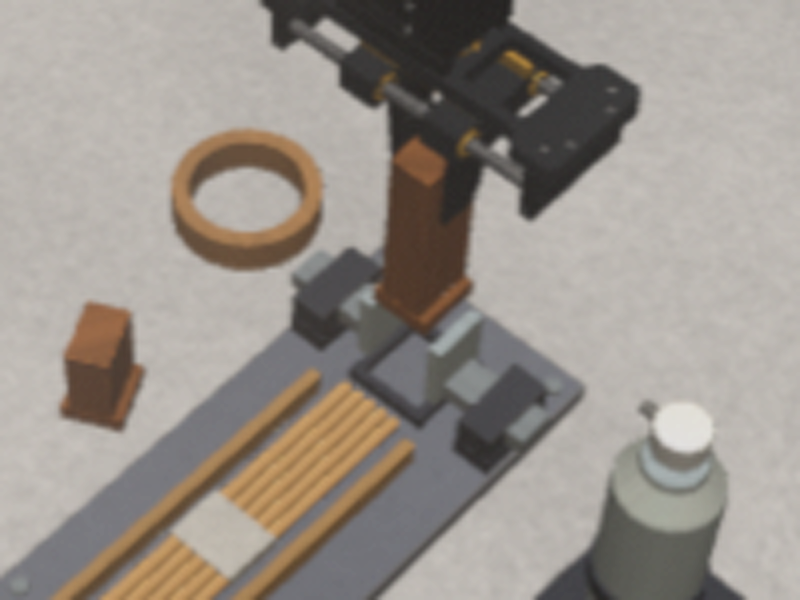

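The block is held upright with its foot at (425,300) in the crop, clear above both pushed-back jaws and over the empty pocket at (405,375). The cap is up at (683,428) and the other things are where they were, so I'm handing in.

```bash
python3 -c "
from plant import arm
print(arm.hand_in())"
```

```text
the job is handed in; nothing more can be done
None
```

I handed the job in at about 16 s: I pressed the canister cap fully down and let it spring back, rocked the block until both jaws were pushed back, then lifted it out. It is held upright about 10 mm above the jaws, over its pocket.

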